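Stack a finds tray in the collections drawer

TASK

Pull the grey cabinet's drawer fully open by its bar handle, then carry the tray of silver by its orange handle, keeping it level, and lower it gently onto the white tray in the drawer until all four corner lugs have dropped into the sockets and it sits fully home. Let go and leave the drawer open; do not disturb the tankard, the beaker or the magnifier.

Things in the scene. Friction and masses are not known exactly. Their poses are not given: they have to be found in the camera images.
- drawer_handle (a point): Middle of the drawer's steel bar handle: round bar 11 mm thick, 110 mm long (along y), 35 mm in front of the drawer front, 105 mm above the table (drawer front's top edge: 127 mm), on an 8 mm post 47 mm to either side of the middle. x points into the cabinet (opening is towards -x), z up. Can be pinched from above. Moves with the drawer.
- drawer (a joint): How far the drawer is pulled out of the grey cabinet (270 x 210 x 140 mm), m: 0 shut, 0.200 at the stop. It slides stiffly (about 6 N) and stays where it is left. Inside: its front rises 107 mm above its floor, side walls 30 mm high stand 87 mm to either side of the middle, and a black foam block 26 mm high fills its back from 158 mm behind the front's inner face.
- drawer_front (a point): Point on the drawer floor (20 mm above the table) at the middle of the drawer front's inner face; axes as for the handle; moves with the drawer. The white lower tray (120 in x, 150 in y, rim 28 mm above the drawer floor) lies square and centred in y, its middle 68 to 88 mm towards +x from this point: just where is not measured, to be found by touch or by eye. It slides along x if pushed with over 4 N.
- tray_handle (a point): Centre of the orange handle bar of the loose dark grey tray of silver, to be grasped here from above: bar 12 mm thick in x, 106 long in y, 16 high, clear beneath but for posts 44 mm to either side. z up. The handle centre is 65 mm above the tray's flat underside, so 93 mm above the drawer floor when the tray is home on the lower tray's rim, 103 mm when its lugs merely stand on the rim.
- tray_foot (a point): Point midway between the feet of the tray's lugs, 75 mm below tray_handle, same axes. Tray 120 in x, 150 in y, 0.3 to 0.6 kg, on 4 round lugs 14 mm thick, 10 long, feet tapered to 11, at 47 mm in x and 61 mm in y from the middle. Sockets at the same places in the lower tray, open on top: 16.4 in x, 20 in y, 13 mm deep. A half turn about z makes no difference.
- tankard: Silver tankard standing on the table, 168 mm high, foot 112 mm wide, handle reaching 84 mm to its +y; origin at the centre of its foot. It and the tray stand on opposite sides of the drawer. Leave alone.
- beaker: Silver beaker standing on the table, 64 mm wide, 75 mm high; origin at the centre of its foot. Leave alone.
- magnifier: Black square-framed magnifying glass lying on the table, frame 80 x 80 x 9 mm, handle 90 mm long to its -x; origin under the lens centre. Leave alone.

How it is judged:
On the way, in this order (a step that is already met when the one before it is completed fails the run):
1. the drawer has been pulled open to its stop (at least 180 of 200 mm) (value of joint drawer above 0.18 m), for 0.2 s.
2. the tray sits home on the lower tray in the drawer (z of tray_handle in the frame of drawer_front between 0.088 and 0.0965 m and x of tray_handle in the frame of drawer_front between 0.06 and 0.096 m and y of tray_handle in the frame of drawer_front between -0.012 and 0.012 m and angle between tray_handle's own z axis and vertical below 0.05 rad), for 0.1 s.
At the end, for the whole second after the job is handed in: Drawer still open (170 of 200 mm or more); tray level (0.05 rad) and at rest on the lower tray, its handle centre 60 to 96 mm behind the drawer front's inner face, within 12 mm of the middle line and 88 to 96.5 mm above the drawer floor: all four lugs in their sockets (home is 93 mm) (all of step 2 and value of joint drawer above 0.17 m and linear speed of tray below 0.02 m/s); the robot touches nothing.
It fails at once if the tray of silver is tipped by more than 0.35 rad (angle between tray_handle's own z axis and vertical above 0.35 rad).
It fails at once if the tray is forced: over 80 N between it and the cabinet, its drawer or the lower tray (contact force between tray and cabinet above 80 N).
It fails at once if the tray is dropped onto the lower tray: it moves faster than 0.55 m/s (a fall of 15 mm) just above it (x of tray_handle in the frame of drawer_front between 0.03 and 0.13 m and y of tray_handle in the frame of drawer_front between -0.05 and 0.05 m and z of tray_handle in the frame of drawer_front below 0.14 m and linear speed of tray above 0.55 m/s).
It fails at once if the tankard is shifted by more than 25 mm or tipped (distance of tankard from where it was at the start of the episode above 0.025 m or angle between tankard's own z axis and vertical above 0.25 rad).
It fails at once if the beaker or the magnifier is shifted by more than 25 mm, or the beaker tipped (distance of any of beaker, magnifier from where it was at the start of the episode above 0.025 m or angle between beaker's own z axis and vertical above 0.25 rad).
It also fails if it takes over 72 s, if anything falls off the work surface, if the arm or the gripper's body presses on something with over 40 N, if the wrist force passes 120 N, or if a joint passes its speed limit or range.

ROBOT

A 6-joint arm with a two-finger parallel gripper is mounted at the origin on the work surface. World frame = base frame: x ahead of the robot, y to its left, z up, the work surface at z = 0. Lengths are in m, angles in rad, forces in N, time in s.
With the tool pointing down it reaches from about 0.35 to 1 m from the base axis. Payload 7.1 kg.
Tool frame: the origin (TCP) lies between the finger pads; the fingertips stand 22 mm ahead of it and the grasp point (between the pads) lies 3 mm ahead of it; x points along the fingers, y is the direction in which the jaws open and shut, and the axes are right-handed (so a half turn about x gives the same grasp; the last joint's range is limited). The gripper opens to 85 mm and grips with 20 to 120 N. Pads are 22 mm wide; open, the fingers measure 114 mm over their backs; the gripper's body (76 mm by 85 mm) begins 54 mm behind the grasp point. The pads swing forward as they close: fully open they stand 13 mm farther back than shut.
Start: joints at [1.122, 0.423, 1.63, -0, 1.089, -0.019], TCP at [0.26, 0.568, 0.253] pointing down, gripper open.
Joint ranges: [-3, 3], [-0.9, 2.11], [0.09, 2.58], [-1.31, 4.45], [0.11, 2.69], [-2.54, 2.54]. Speed limits (rad/s): [2.39, 2.39, 3.01, 3.14, 3.14, 3.14].

INTERFACE

Orientations are given as a rotation vector (axis times angle).
In Python, from rig import manip gives the robot as it stands. The module is installed in compiled form; this text tells all that it offers. Calls block until the motion is done:
- manip.move_to(position, orientation): joint-space move of the TCP to a pose.
- manip.servo_line(position, orientation=None, rate=0.15): straight line of the TCP; orientation=None keeps the orientation; rate is the mean speed in m/s.
- manip.set_joints(angles): joint-space move.
- manip.command_gripper(opening, f_grip=None): finger opening in m; f_grip is the grip in N (None keeps the last); returns when the fingers have stopped.
- manip.hold(seconds).
- manip.solve_ik(position, orientation): joint angles nearest the present ones, or None.
- manip.camera(name): name is "scene" or "top" or "wrist"; returns a dict with "image" (400x640x3 uint8, red, green, blue), "fx", "fy", "cx", "cy" (pixels), "cam_to_world" (4x4, takes a point from camera to world coordinates); the wrist camera has in their place "mount" (4x4, takes a point from camera to tool coordinates, whose origin is the TCP and whose axes are the tool frame's). Camera axes: x right, y down, z forward; pixel columns grow to the right and rows downward; lengths in m; the calibration is good to about 2 mm. A picture is of the moment at which its call begins: read the wrist's pose just before it. There is no depth.
A pose or a line that the arm cannot do raises manip.IKError and nothing moves.
- manip.sign_off(): hands the job in, once; it reports no verdict.
Readings, each from a call of its own:
- manip.get_time(): time.
- manip.get_joint_positions(): joint angles.
- manip.get_joint_vel(): joint speeds.
- manip.get_tau(): joint torques, N m.
- manip.get_position(): TCP position.
- manip.get_ee_rot(): TCP orientation.
- manip.get_contact_force(): force on the tool from outside, world axes, zero at the start.
- manip.get_torque(): the same for the moment, N m.
- manip.get_width(): finger opening in m.
Only numpy, scipy, OpenCV 4.12 (cv2) and the standard library are available. Lean on these libraries where they do the work, as an engineer would, in place of code of your own. Each camera call takes 0.05 s, during which the arm holds its last target.

## Working session

There is one attempt and no reset: what is moved stays moved. The work goes in short steps, each a Python script; the robot and the scene stay as the last script left them, time stands still between calls to the robot, and variables do not carry over. Pictures are saved under pics/ and viewed, and the job is handed in when it is done.

```bash
mkdir -p pics; ls; python3 - <<'E'
from rig import manip
import cv2,numpy as np
np.set_printoptions(precision=4,suppress=True)
for n in ["scene","top"]:
    c=manip.camera(n); cv2.imwrite(f"pics/{n}0.png",c["image"][:,:,::-1]); print(n,c["fx"],c["fy"],c["cx"],c["cy"]);print(c["cam_to_world"])
print(manip.get_time(),manip.get_position(),manip.get_ee_rot(),manip.get_contact_force())
E
```

```text
pics
scene 419.286622505603 419.286622505603 322.273057913024 197.7836728467446
[[-0.2415  0.6603 -0.7112  1.2596]
 [ 0.9703  0.1735 -0.1684  0.1491]
 [ 0.0122 -0.7307 -0.6826  0.7309]
 [ 0.      0.      0.      1.    ]]
top 507.2813571678624 507.2813571678624 327.3139587465043 208.81037213630458
[[ 0.0046 -0.9952  0.0973  0.4736]
 [-1.     -0.005  -0.0034  0.0112]
 [ 0.0039 -0.0973 -0.9952  1.3641]
 [ 0.      0.      0.      1.    ]]
0.1 [0.2602 0.5678 0.2526] [ 0.3361  1.5447 -0.3382] [-0.5529  0.5986  0.2908]
```

View pics/scene0.png

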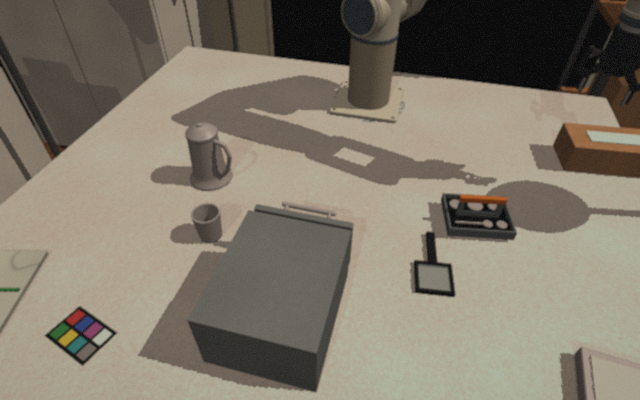

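View pics/top0.png

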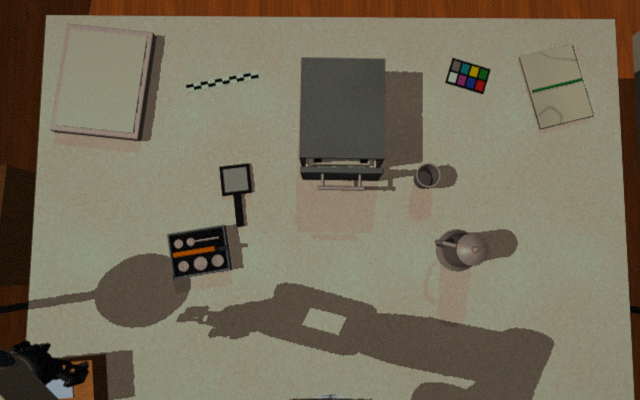

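The top view shows the cabinet at the centre with its handle at about (342,187), the tray at about (200,252), the beaker at (427,176), and the tankard at (460,250). I'll enlarge these.

```bash
python3 - <<'E'
import cv2
i=cv2.imread("pics/top0.png")
a=cv2.resize(i[140:215,285:405],None,fx=6,fy=6,interpolation=cv2.INTER_CUBIC);cv2.imwrite("pics/c1.png",a)
a=cv2.resize(i[215:290,150:250],None,fx=7,fy=7,interpolation=cv2.INTER_CUBIC);cv2.imwrite("pics/c2.png",a)
E
```

```text
(no output)
```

View pics/c1.png

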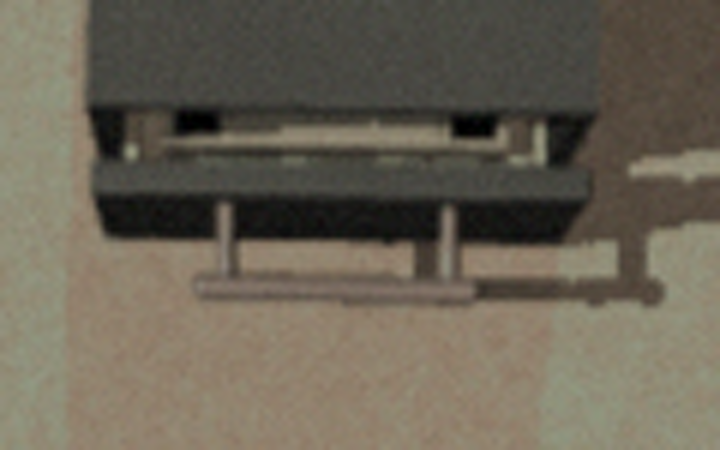

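View pics/c2.png

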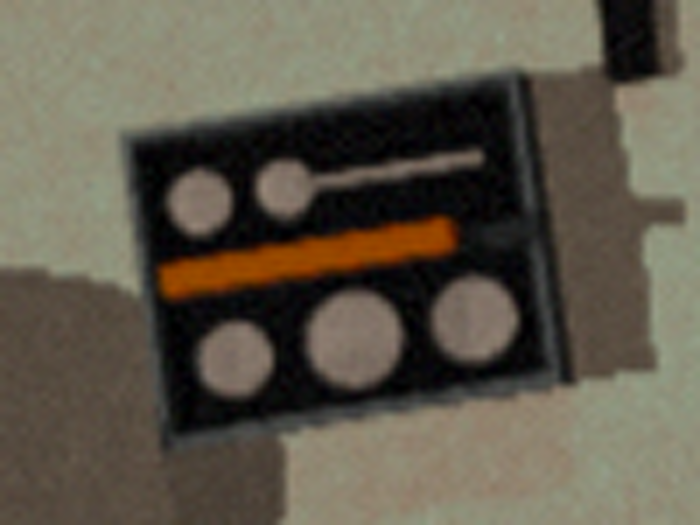

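```bash
cat > h.py <<'E'
from rig import manip
import cv2,numpy as np
from scipy.spatial.transform import Rotation as R
np.set_printoptions(precision=4,suppress=True)
def ray(c,uv,z,T=None):
    T=c["cam_to_world"] if T is None else T
    T=np.array(T)
    d=T[:3,:3]@np.array([(uv[0]-c["cx"])/c["fx"],(uv[1]-c["cy"])/c["fy"],1])
    o=T[:3,3]; return o+d*(z-o[2])/d[2]
def proj(c,p,T=None):
    T=np.array(c["cam_to_world"] if T is None else T)
    q=T[:3,:3].T@(np.array(p)-T[:3,3]); return np.array([c["fx"]*q[0]/q[2]+c["cx"],c["fy"]*q[1]/q[2]+c["cy"]])
def down(yaw):
    # tool x down, tool y (jaw) along (cos yaw, sin yaw,0)
    x=np.array([0,0,-1.]);y=np.array([np.cos(yaw),np.sin(yaw),0]);z=np.cross(x,y)
    return R.from_matrix(np.stack([x,y,z],1)).as_rotvec()
def wristT(c):
    T=np.eye(4);T[:3,:3]=R.from_rotvec(manip.get_ee_rot()).as_matrix();T[:3,3]=manip.get_position()
    return T@np.array(c["mount"])
def wcam(name):
    T=np.eye(4);T[:3,:3]=R.from_rotvec(manip.get_ee_rot()).as_matrix();T[:3,3]=manip.get_position()
    c=manip.camera("wrist");cv2.imwrite(name,c["image"][:,:,::-1]);return c,T@np.array(c["mount"])
def cam(n,name):
    c=manip.camera(n);cv2.imwrite(name,c["image"][:,:,::-1]);return c
E
python3 - <<'E'
from h import *
c=manip.camera("top")
f=lambda n,uvs,z:print(n,[ray(c,u,z) for u in uvs])
f("handle",[(317.5,187.8),(363.8,188.7)],.108)
f("tray",[(172.9,255.4),(215.4,248.1)],.083)
f("front top",[(300.6,168),(383.3,168.7)],.127)
f("cabfront",[(300,157.5),(384.6,158.5)],.140)
f("cab back",[(301,58),(385,58)],.140)
f("beaker",[(427,176)],.07)
f("tankard",[(472,248)],.168)
f("mag",[(236,180)],.009)
f("magh",[(239,226)],.009)
m=R.from_rotvec(manip.get_ee_rot()).as_matrix();print(m)
w,T=wcam("pics/w0.png");print(w["mount"])
for yaw in (0,np.pi):
  for p in ([.6,-.03,.3],[.6,-.03,.105],[.5,.3,.1]):
    print(yaw,p,manip.solve_ik(p,down(yaw)))
E
```

```text
handle [array([0.6491, 0.0317, 0.108 ]), array([ 0.6474, -0.084 ,  0.108 ])]
tray [array([0.4794, 0.3942, 0.083 ]), array([0.4982, 0.288 , 0.083 ])]
front top [array([0.6955, 0.0734, 0.127 ]), array([ 0.6949, -0.1309,  0.127 ])]
cabfront [array([0.7192, 0.0745, 0.14  ]), array([ 0.7179, -0.1327,  0.14  ])]
cab back [array([0.9713, 0.0745, 0.14  ]), array([ 0.9726, -0.1353,  0.14  ])]
beaker [array([ 0.6866, -0.2501,  0.07  ])]
tankard [array([ 0.4996, -0.3339,  0.168 ])]
mag [array([0.683 , 0.2532, 0.009 ])]
magh [array([0.5588, 0.2425, 0.009 ])]
[[-0.0005  0.4168  0.909 ]
 [-0.0011  0.909  -0.4168]
 [-1.     -0.0012 -0.    ]]
[[ 0.0005 -0.3114  0.9503 -0.1208]
 [ 1.      0.0001 -0.0005 -0.0002]
 [ 0.0001  0.9503  0.3114 -0.081 ]
 [ 0.      0.      0.      1.    ]]
0 [0.6, -0.03, 0.3] [-0.0698  0.3384  1.6429 -0.      1.1603 -0.0698]
0 [0.6, -0.03, 0.105] [-0.0698  0.5871  1.7675 -0.      0.787  -0.0698]
0 [0.5, 0.3, 0.1] [ 0.52    0.5755  1.8095 -0.      0.7566  0.52  ]
3.141592653589793 [0.6, -0.03, 0.3] None
3.141592653589793 [0.6, -0.03, 0.105] None
3.141592653589793 [0.5, 0.3, 0.1] None
```

```bash
python3 - <<'E'
from h import *
manip.move_to([.648,-.027,.28],down(0.0))
manip.command_gripper(.028,60)
print(manip.get_time(),manip.get_position(),manip.get_width())
cw,T=wcam("pics/w1.png")
for y in(.028,-.082): print(proj(cw,[.648,y,.105],T))
E
```

```text
3.3 [ 0.648 -0.027  0.28 ] 0.028623191275163117
[322.7585 126.6751]
[322.6406 240.691 ]
```

View pics/w1.png

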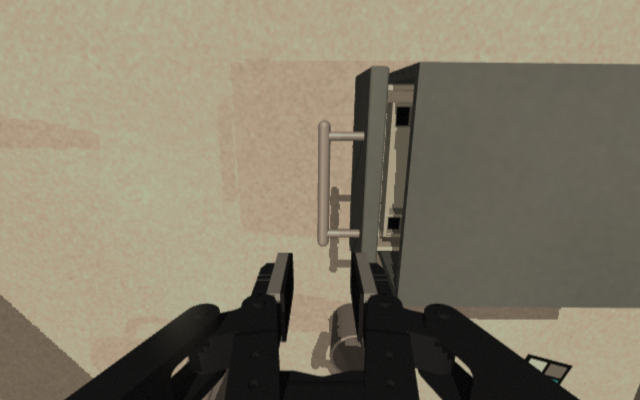

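The bar spans (324,121) to (324,246), within about 1 mm of my estimate. Next I'll descend, pinch and pull.

```bash
python3 - <<'E'
from h import *
manip.servo_line([.649,-.027,.107],rate=.15)
print(manip.get_position(),manip.get_contact_force())
manip.command_gripper(0,60)
print(manip.get_width(),manip.get_contact_force())
x=.649
manip.servo_line([.52,-.027,.107],rate=.12)
print(manip.get_position(),manip.get_contact_force())
x=.52
while x>.42:
    x-=.005
    manip.servo_line([x,-.027,.107],rate=.05)
    f=manip.get_contact_force(); print(round(x,3),f)
    if abs(f[0])>22: break
print(manip.get_time(),manip.get_position(),manip.get_width())
cam("top","pics/top2.png")
E
```

```text
[ 0.6496 -0.027   0.1076] [-0.2734 -0.0454  0.2656]
0.008734633739167693 [0.2613 0.036  2.8376]
[ 0.5209 -0.0258  0.1078] [0.6486 8.4801 6.5859]
0.515 [2.9501 9.0218 5.6605]
0.51 [2.3268 9.764  5.9462]
0.505 [ 2.1151 10.2683  5.7767]
0.5 [ 2.4452 10.1331  5.3457]
0.495 [ 2.3143 12.4104  5.941 ]
0.49 [ 2.4255 11.6141  5.8147]
0.485 [ 3.0329 11.3312  6.6548]
0.48 [ 2.6952 12.3489  7.0804]
0.475 [ 2.1716 13.281   6.9114]
0.47 [ 2.2902 14.0586  6.2615]
0.465 [ 6.7738 15.4554 -0.0637]
0.46 [ 24.049   17.3989 -18.8592]
9.1833 [ 0.4676 -0.0254  0.1079] 0.00861469689221275
```

```bash
python3 - <<'E'
from h import *
manip.servo_line([.467,-.0254,.108],rate=.05)
manip.command_gripper(.028,60)
print(manip.get_position(),manip.get_contact_force())
p=manip.get_position()
manip.servo_line([.4675,-.0255,.2],rate=.2)
manip.servo_line([.56,-.12,.36],rate=.3)
cw,T=wcam("pics/w3.png");np.save("w3.npy",T)
c=cam("top","pics/top3.png")
i=c["image"][:,:,::-1]
cv2.imwrite("pics/c3.png",cv2.resize(i[145:290,285:405],None,fx=5,fy=4,interpolation=cv2.INTER_CUBIC))
print(manip.get_time())
E
```

```text
[ 0.4664 -0.0255  0.108 ] [ 0.0049 -0.1539 -0.0337]
11.4
```

View pics/w3.png

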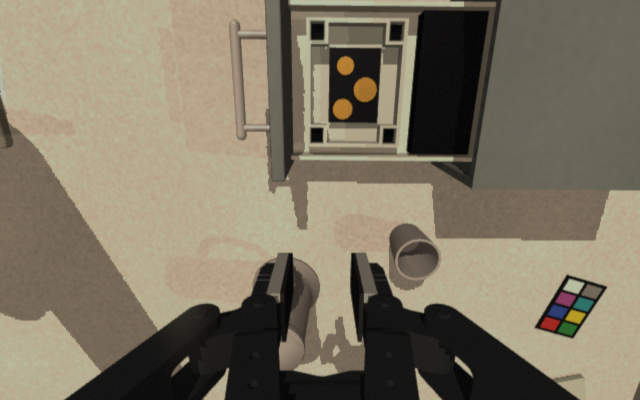

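View pics/top3.png

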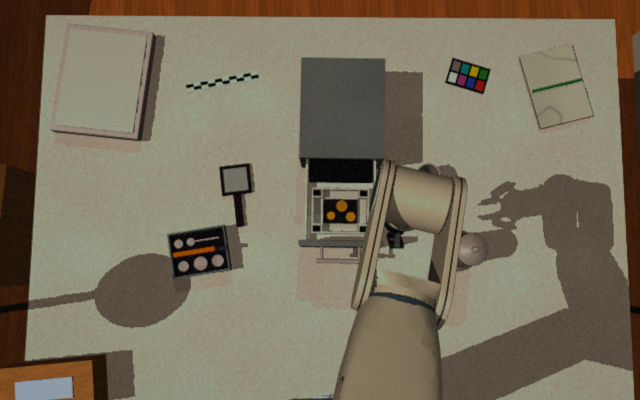

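The drawer is open with the lower tray in view and its four sockets near (318,32), (396,32), (317,134) and (390,134). I'll take a closer look.

```bash
python3 - <<'E'
from h import *
manip.servo_line([.54,-.045,.22],rate=.3)
cw,T=wcam("pics/w4.png");np.savez("w4.npz",T=T,**{k:cw[k] for k in("fx","fy","cx","cy")})
print(manip.get_time(),manip.get_position(),cw["fx"],cw["cx"],cw["cy"])
i=cv2.imread("pics/w4.png")
cv2.imwrite("pics/c4.png",cv2.resize(i[0:290,120:520],None,fx=2,fy=2,interpolation=cv2.INTER_CUBIC))
E
```

```text
12.1333 [ 0.5413 -0.0454  0.2214] 327.2081624257836 321.5136598381358 204.11128364275098
```

View pics/c4.png

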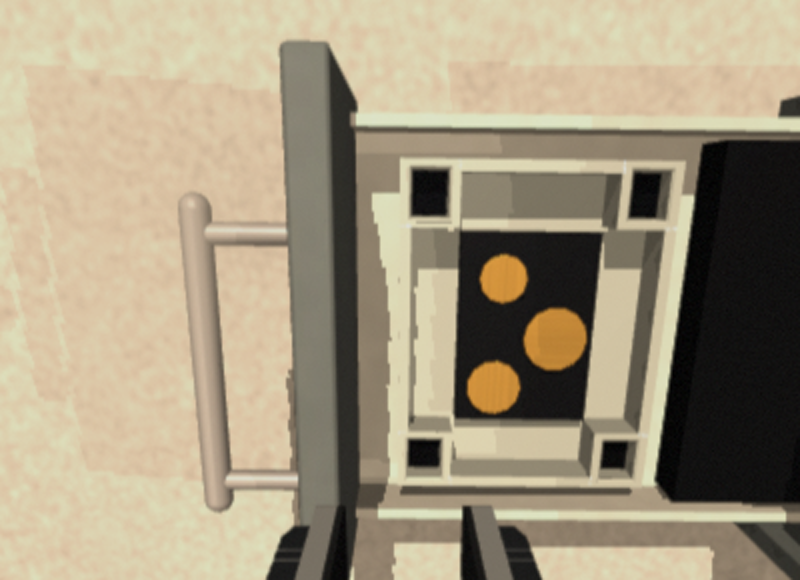

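```bash
python3 - <<'E'
from h import *
manip.hold(.15)
cw,T=wcam("pics/w5.png");np.savez("w5.npz",T=T,**{k:cw[k] for k in("fx","fy","cx","cy")})
print(manip.get_time(),manip.get_position())
i=cv2.imread("pics/w5.png")
b=[(315,75),(420,75),(315,208),(408,208)]
t=[cv2.resize(i[y:y+45,x:x+55],None,fx=7,fy=6,interpolation=cv2.INTER_CUBIC) for x,y in b]
a=np.vstack([np.hstack(t[:2]),np.hstack(t[2:])]);cv2.imwrite("pics/c5.png",a);print(a.shape)
E
```

```text
12.3333 [ 0.541  -0.0457  0.2215]
(540, 770, 3)
```

View pics/c5.png

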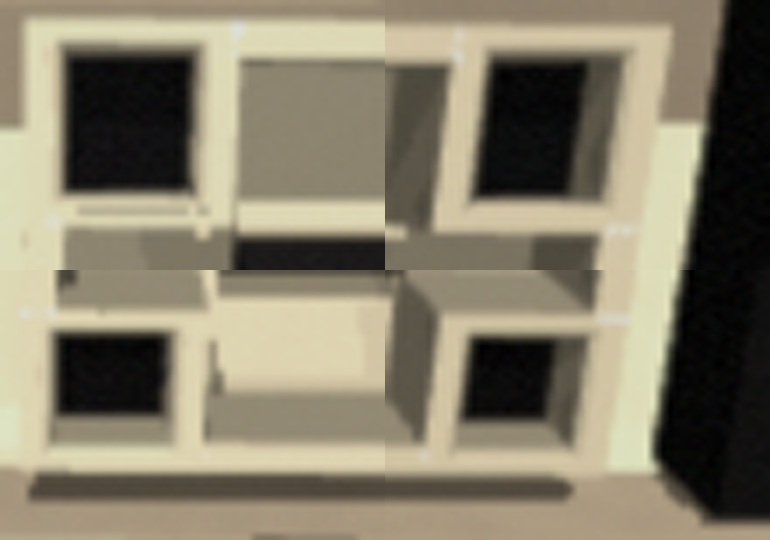

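```bash
python3 - <<'E'
from h import *
d=np.load("w5.npz");T=d["T"];c={k:float(d[k]) for k in("fx","fy","cx","cy")}
o=np.array([-.43,-.42])
S=[ray(c,np.array(u)+o,.048,T) for u in[(333.6,95),(443.4,96.2),(331.2,227.7),(427.4,228.5)]]
for s in S:print(s)
S=np.array(S);print("mean",S.mean(0))
print("yaw",(S[0]-S[2])[:2],(S[1]-S[3])[:2],(S[1]-S[0])[:2],(S[3]-S[2])[:2])
i=cv2.imread("pics/w5.png")
a=cv2.resize(i[85:265,200:300],None,fx=6,fy=3,interpolation=cv2.INTER_CUBIC);cv2.imwrite("pics/c6.png",a)
E
```

```text
[0.5507 0.036  0.048 ]
[0.6446 0.035  0.048 ]
[ 0.5496 -0.086   0.048 ]
[ 0.6431 -0.0871  0.048 ]
mean [ 0.597  -0.0255  0.048 ]
yaw [0.0011 0.1221] [0.0015 0.122 ] [ 0.0939 -0.0011] [ 0.0935 -0.001 ]
```

View pics/c6.png

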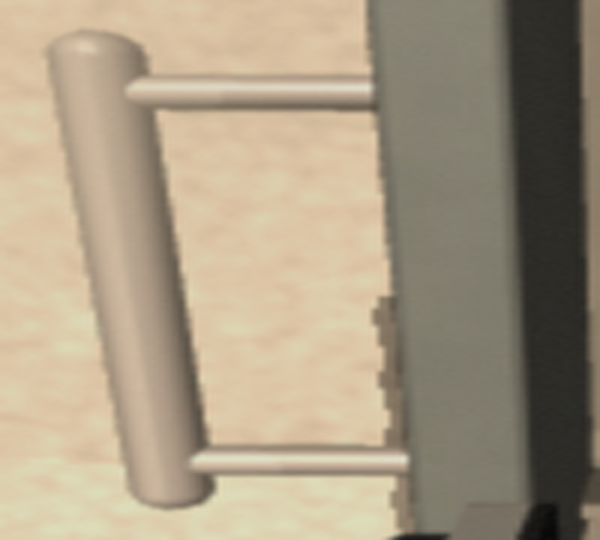

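```bash
python3 - <<'E'
from h import *
d=np.load("w5.npz");T=d["T"];c={k:float(d[k]) for k in("fx","fy","cx","cy")}
print(ray(c,(221.6,174.7),.105,T),ray(c,(215,115.,),.105,T),ray(c,(230,237.9),.105,T))
# bar ends axis
print(ray(c,(200+97/6-.4,84.7+45/3),.105,T),ray(c,(200+170/6-.4,84.7+490/3),.105,T))
E
```

```text
[ 0.4665 -0.0205  0.105 ] [0.466  0.0222 0.105 ] [ 0.4682 -0.0716  0.105 ]
[0.4676 0.0325 0.105 ] [ 0.4658 -0.0804  0.105 ]
```

```bash
python3 - <<'E'
from h import *
manip.servo_line([.54,-.03,.28],rate=.3)
manip.move_to([.489,.325,.23],down(.175))
manip.command_gripper(.04,60)
manip.hold(.1)
cw,T=wcam("pics/w7.png");np.savez("w7.npz",T=T,**{k:cw[k] for k in("fx","fy","cx","cy")})
print(manip.get_time(),manip.get_position())
E
```

```text
14.475 [0.4892 0.3246 0.2301]
```

View pics/w7.png

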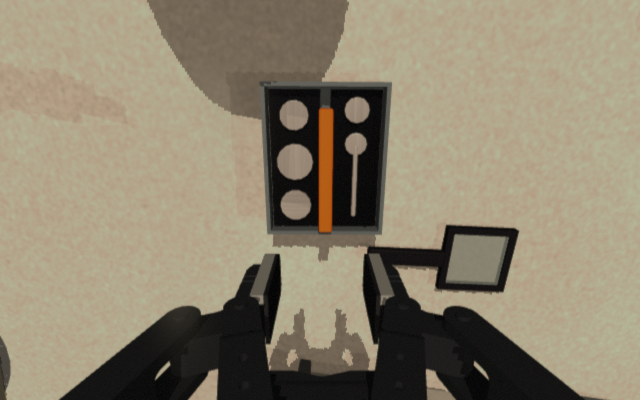

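The orange bar runs from about (326,108) to (325,232) and is almost aligned with the tool.

```bash
python3 - <<'E'
from h import *
i=cv2.imread("pics/w7.png").astype(int)
m=((i[:,:,2]>150)&(i[:,:,1]<130)&(i[:,:,0]<60)).astype(np.uint8)
m[250:]=0
ys,xs=np.nonzero(m);print(len(ys),ys.min(),ys.max())
d=np.load("w7.npz");T=d["T"];c={k:float(d[k]) for k in("fx","fy","cx","cy")}
a=xs[(ys>112)&(ys<118)].mean();b=xs[(ys>222)&(ys<228)].mean();print(a,b)
k=(b-a)/110
P=ray(c,(a-k*(115-ys.min()),ys.min()-.5),.083,T);Q=ray(c,(b+k*(ys.max()-225),ys.max()+.5),.083,T)
v=P-Q;print(P,Q,np.linalg.norm(v),(P+Q)/2,np.arctan2(-v[0],v[1]))
E
```

```text
1638 109 231
325.5 324.7096774193548
[0.479  0.3954 0.083 ] [0.4968 0.2922 0.083 ] 0.10469001773812736 [0.4879 0.3438 0.083 ] 0.1704206131899852
```

```bash
python3 - <<'E'
from h import *
o=down(.171)
manip.servo_line([.488,.3432,.14],o,rate=.15)
for z in(.1,.09,.084,.079):
    manip.servo_line([.488,.3432,z],o,rate=.08); f=manip.get_contact_force();print(z,f)
    if abs(f[2])>6: break
manip.command_gripper(0,100)
print(manip.get_position(),manip.get_width(),manip.get_contact_force())
manip.servo_line([.488,.3432,.095],o,rate=.05)
manip.hold(.2);print(manip.get_position(),manip.get_contact_force(),manip.get_torque(),manip.get_time())
cam("scene","pics/s8.png")
E
```

```text
0.1 [-0.3699  0.235   0.3077]
0.09 [ 0.9007  0.0395 -0.1139]
0.084 [ 0.1306 -0.4979 -1.2743]
0.079 [ 0.1998 -0.4945 -0.3666]
[0.4883 0.3434 0.0793] 0.010246087024830923 [1.3216 0.5327 1.0961]
[0.4878 0.3431 0.0947] [ 0.051  -1.422  -5.4961] [0.0556 0.0098 0.0125] 17.7
```

View pics/s8.png

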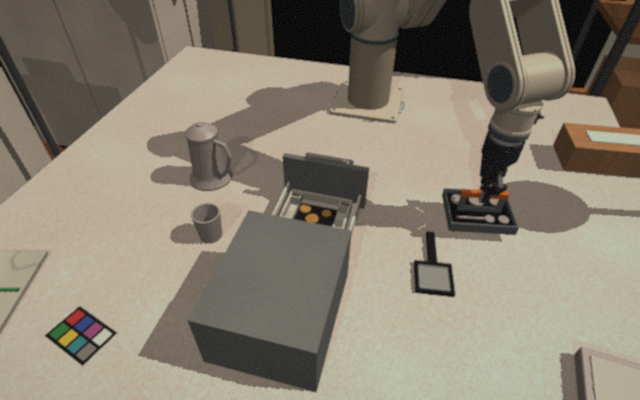

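```bash
python3 - <<'E'
from h import *
manip.servo_line([.488,.3432,.25],rate=.15)
manip.servo_line([.597,-.0255,.25],down(-.010),rate=.15)
manip.hold(.3)
print(manip.get_time(),manip.get_position(),R.from_rotvec(manip.get_ee_rot()).as_matrix(),manip.get_contact_force(),manip.get_torque())
cw,T=wcam("pics/w9.png");np.savez("w9.npz",T=T,**{k:cw[k] for k in("fx","fy","cx","cy")})
cam("scene","pics/s9.png")
i=cv2.imread("pics/s9.png");cv2.imwrite("pics/c9.png",cv2.resize(i[90:250,190:400],None,fx=3.7,fy=3.7,interpolation=cv2.INTER_CUBIC))
E
```

```text
21.95 [ 0.597  -0.0254  0.25  ] [[-0.      1.     -0.0099]
 [ 0.     -0.0099 -1.    ]
 [-1.     -0.     -0.    ]] [ 0.2728  0.4092 -5.4382] [-0.0442 -0.0384 -0.0049]
```

View pics/w9.png

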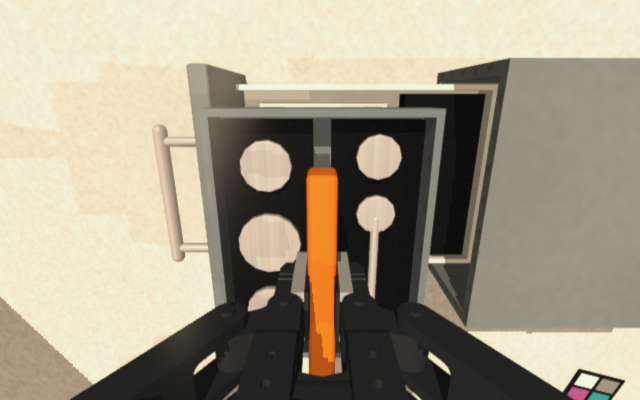

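View pics/c9.png

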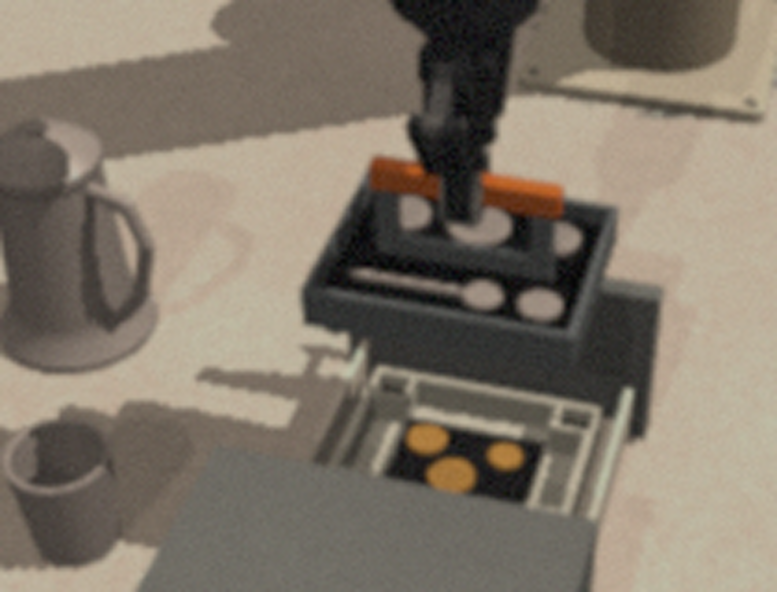

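```bash
python3 - <<'E'
from h import *
d=np.load("w9.npz");T=d["T"];c={k:float(d[k]) for k in("fx","fy","cx","cy")}
print(proj(c,[.597,.0275,.254],T),proj(c,[.597,.0275,.238],T))
for z in(.2,.205,.21,.215,.22):print(z,ray(c,(198.5,110),z,T),ray(c,(446,110),z,T))
s=manip.camera("scene")
for y in(.0275,-.0785): print([proj(s,[.597+dx,y,z]) for dx,z in((.006,.254),(.006,.238))])
E
python3 - <<'E'
import cv2
i=cv2.imread("pics/s9.png");cv2.imwrite("pics/c10.png",cv2.resize(i[125:205,265:365],None,fx=7,fy=7,interpolation=cv2.INTER_CUBIC))
E
```

```text
[322.9222 175.3745] [322.7888 166.4876]
0.2 [0.5349 0.0491 0.2   ] [0.6591 0.0478 0.2   ]
0.205 [0.5367 0.0492 0.205 ] [0.6573 0.048  0.205 ]
0.21 [0.5385 0.0494 0.21  ] [0.6555 0.0482 0.21  ]
0.215 [0.5403 0.0496 0.215 ] [0.6537 0.0484 0.215 ]
0.22 [0.5421 0.0497 0.22  ] [0.6518 0.0486 0.22  ]
[array([340.1755, 143.0285]), array([339.8387, 149.7044])]
[array([287.882, 134.923]), array([288.2308, 141.5625])]
```

View pics/c10.png

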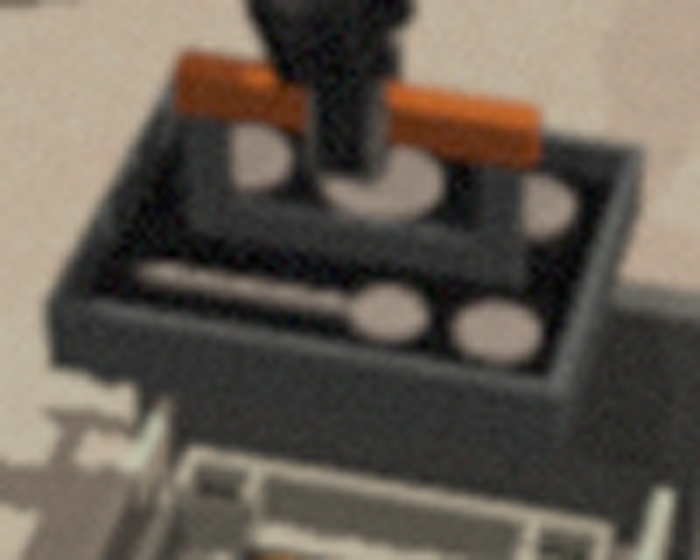

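```bash
python3 - <<'E'
import cv2
i=cv2.imread("pics/w9.png");cv2.imwrite("pics/c11.png",cv2.resize(i[95:195,190:455],None,fx=3,fy=6,interpolation=cv2.INTER_CUBIC))
E
```

```text
(no output)
```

View pics/c11.png

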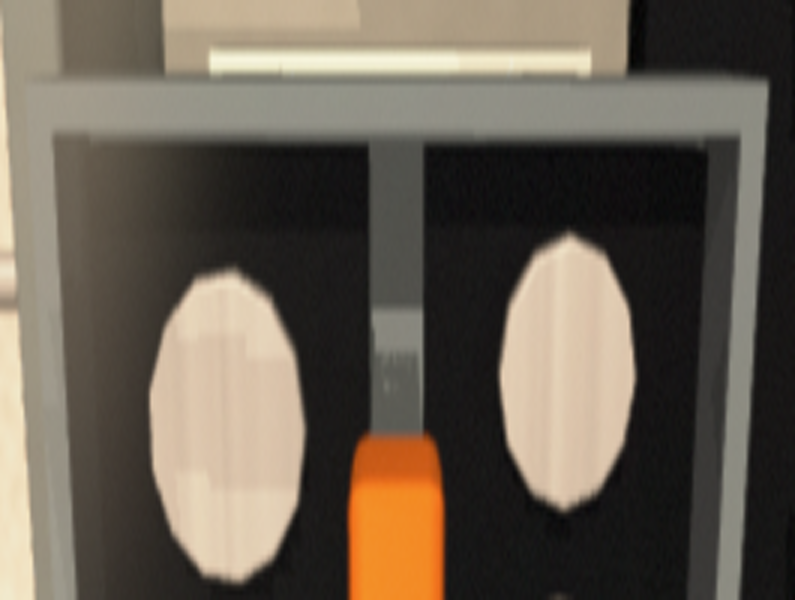

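```bash
python3 - <<'E'
from h import *
o=down(-.010)
manip.servo_line([.597,-.0255,.145],o,rate=.1)
manip.hold(.2);f0=manip.get_contact_force();print(manip.get_position(),f0)
z=.134
manip.servo_line([.597,-.0255,z],o,rate=.06)
while z>.117:
    z-=.0015
    manip.servo_line([.597,-.0255,z],o,rate=.03);manip.hold(.05)
    f=manip.get_contact_force();print(round(z,4),manip.get_position(),f-f0,manip.get_torque())
    if f[2]-f0[2]>8 or abs(f[0]-f0[0])>10:break
print(manip.get_time())
E
```

```text
[ 0.5973 -0.0255  0.1456] [ 0.1061 -0.0431 -4.709 ]
0.1325 [ 0.5971 -0.0255  0.1326] [ 0.096  -0.0659 -0.2794] [ 0.0243 -0.0232 -0.0021]
0.131 [ 0.597  -0.0255  0.131 ] [-0.4976  0.5035 -0.7146] [-0.0051 -0.0306  0.0117]
0.1295 [ 0.5969 -0.0255  0.1294] [ 0.3463 -0.4158 -0.9218] [0.0039 0.0025 0.0522]
0.128 [ 0.597  -0.0255  0.1279] [-0.1235  0.6293  0.0168] [-0.079   0.0555  0.0481]
0.1265 [ 0.597  -0.0255  0.1264] [-0.3358 -0.0926 -0.3868] [0.0212 0.008  0.0408]
0.125 [ 0.597  -0.0255  0.125 ] [-0.4195 -0.4523 -0.6081] [-0.0226  0.085   0.0055]
0.1235 [ 0.597  -0.0255  0.1235] [ 1.0341 -0.4657 -1.2369] [ 0.0484 -0.0805 -0.0049]
0.122 [ 0.597  -0.0255  0.122 ] [ 0.4262  0.0561 -0.2587] [ 0.048  -0.0841  0.0318]
0.1205 [ 0.597  -0.0255  0.1204] [ 1.1801 -0.393  -0.5284] [ 0.0684 -0.1204 -0.0471]
0.119 [ 0.597  -0.0255  0.1189] [ 0.5208  0.2906 -0.1474] [-0.0144 -0.0709 -0.0012]
0.1175 [ 0.597  -0.0255  0.1175] [-0.4518 -0.396  -0.9963] [ 0.0141 -0.1356  0.0047]
0.116 [ 0.5978 -0.0255  0.1172] [-0.6861 -0.3008 10.4961] [ 0.093   0.3208 -0.0166]
27.4333
```

The lugs dropped in freely and bottoming showed at TCP z = 0.117, the expected home height. I'll release and retreat.

```bash
python3 - <<'E'
from h import *
manip.command_gripper(.04,60)
print(manip.get_position(),manip.get_contact_force())
p=manip.get_position()
manip.servo_line([.597,-.0255,.19],rate=.1)
manip.servo_line([.597,-.0255,.28],rate=.2)
manip.servo_line([.59,-.06,.3],rate=.2);manip.hold(.2)
cw,T=wcam("pics/w12.png");np.savez("w12.npz",T=T,**{k:cw[k] for k in("fx","fy","cx","cy")})
cam("scene","pics/s12.png")
i=cv2.imread("pics/s12.png");cv2.imwrite("pics/c12.png",cv2.resize(i[110:260,170:400],None,fx=3.4,fy=3.4,interpolation=cv2.INTER_CUBIC))
print(manip.get_time(),manip.get_contact_force())
c={k:cw[k] for k in("fx","fy","cx","cy")}
for z in(.121,.131):print([proj(c,[.597,y,z],T) for y in(.0275,-.0785)])
E
```

```text
[ 0.597  -0.0255  0.1159] [-0.5536  0.4787 -1.4884]
29.9667 [-0.062   0.4101  0.1652]
[array([330.8802,  88.39  ]), array([330.9591, 205.27  ])]
[array([331.1765,  88.0977]), array([331.2258, 208.6486])]
```

View pics/w12.png

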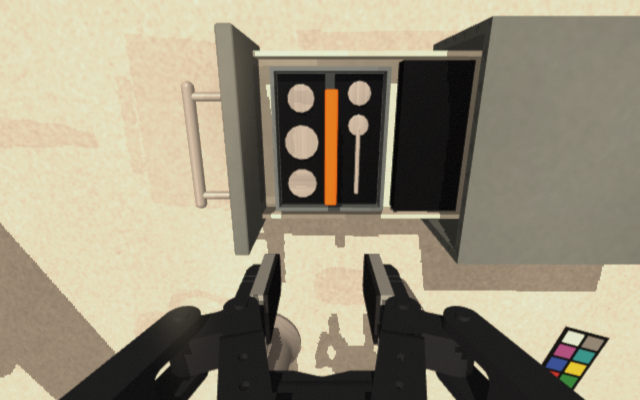

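View pics/c12.png

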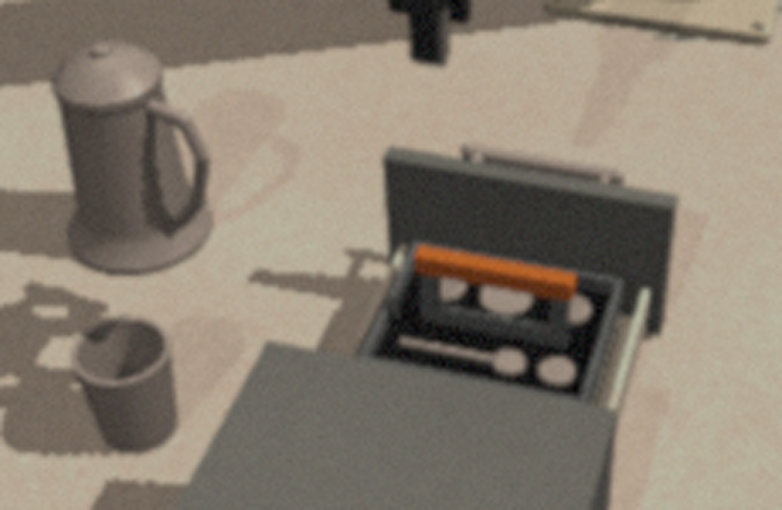

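The bar runs from row 88 to row 205, which matches the home-height prediction (88.4, 205.3) and not a tray standing on its lugs. The tray is level, the drawer is open and the gripper is clear.

```bash
python3 -c "
from rig import manip
manip.hold(.3);print(manip.get_time(),manip.get_contact_force());manip.sign_off()"
```

```text
30.2667 [-0.23460595  0.03211922  0.0306562 ]
the job is handed in; nothing more can be done
```

The tray of silver is home in the lower tray, and I handed the job in at 30.3 s with the drawer left open. No check failed or disagreed beyond small camera offsets noted below; sign-off gave no verdict.

- **Drawer:** I pinched the bar handle and pulled until the drawer met its stop, with the handle at x ≈ 0.466 m. The pull force rose from about 2 N to 24 N at that point. The drawer was already about 20–30 mm open at the start, judging by eye. I did not read its opening directly; the later pictures show it still out.
- **Placement:** I found the socket centre with the wrist camera at (0.597, -0.0255), with the drawer turned about -0.01 rad. The tray went down with no noticeable resistance until it bottomed at TCP z = 0.117, where I expected home. The touchdown force was about 10 N.
- **Camera disagreement:** before lowering, the scene camera put the tray 2 to 4 mm further towards +y than the wrist camera did. I trusted the wrist camera because the clearance in y was wider.
- **Final checks:** after release the wrist picture put the ends of the orange bar within a pixel of the predicted home position, and the tray looked level. The tankard and beaker looked unmoved. I did not look at the magnifier again after picking up the tray, when it was still in place, but my path stayed well above it. The contact force before sign-off was about zero.

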